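# Check a gas bottle's pressure with a push-on rod gauge

### The arm

A 6-joint arm with a two-finger parallel gripper is mounted at the origin on a cart in front of the work surface, level with it; the furniture and walls round the work are solid. World frame = base frame: x ahead of the robot, y to its left, z up, the work surface at z = 0. Lengths are in m, angles in rad, forces in N, time in s.
With the tool pointing down it reaches from about 0.25 to 0.725 m from the base axis. Payload 4 kg.
Tool frame: the origin (TCP) lies midway between the tips of the shut fingers; the grasp point (between the pads) lies 19 mm behind it; z points along the fingers, y is the line along which they close (so a half turn about z gives the same grasp; the last joint's range is limited). The gripper opens to 85 mm and grips with 20 to 120 N. Pads are 22 mm wide; open, the fingers measure 114 mm over their backs; the gripper's body (76 mm by 85 mm) begins 54 mm behind the grasp point. The pads swing forward as they close: fully open they stand 13 mm farther back than shut.
Start: joints at [1.342, 0.241, 0.005, 1.335, 0, 1.571], TCP at [0.113, 0.487, 0.198] pointing down, gripper open.
Joint ranges: [-2.72, 2.72], [-1.05, 1.87], [-1.09, 1.28], [-1.99, 2.15], [-1.42, 1.44], [-3.14, 3.14]. Speed limits (rad/s): [2.79, 2.79, 3.14, 3.14, 3.14, 3.14].

### API

Orientations are given as a unit quaternion [x, y, z, w].
In Python, from workcell import get_obs, camera, job_done, silhouettes gives the robot as it stands. The module is installed in compiled form; this text tells all that it offers.
- The arm moves only by the tool drive_tool, never from a script. Its argument "increments" is a list of rows, each a list of 3 entries, a list of its own where there are three numbers: the shift along the world's x, y, z in mm, then the turn, a rotation vector about the world's x, y, z in degrees, then the opening, from 0 (shut) to 1 (fully open). A call has 1 to 8 rows; each row shifts and turns the commanded pose from where the row before left it; what a row does not reach is not made up. A row lasts 1/12 s, in which the tool goes at most 41.7 mm and 7.16 degrees, less where a joint would pass 70% of its speed; a pose out of reach is approached as far as the arm can. A call is refused whole if a number of a shift passes 41.7 or a number of a turn 7.16, either way. A call with a gripper value outside its range is refused whole. The fingers move at their own pace and stop on an object; the grip force is fixed at half the most. Time passes only in rows, so rows that do not move let the fingers close. It gives the time, the measured TCP pose, the force, the opening and the grip force at its end, in the units of the state.
- get_obs(): the state, without advancing time (a new reading comes with each control period).
- camera(name): name is "side" or "top" or "wrist"; returns a dict with "image" (400x640x3 uint8, red, green, blue), "K" (3x3 intrinsics, pixels), "view" (4x4, takes a point from world to camera coordinates). Camera axes: x right, y down, z forward; pixel columns grow to the right and rows downward; lengths in m; the calibration is good to about 2 mm. A picture is of the moment at which its call begins. There is no depth.
- job_done(): hands the job in; it is judged then, once.
Trained networks look in a picture, given as the dict that the camera call returned (one of the last four; its "shot" number tells which), for a name from the list of things; names that differ only in an ending like _2 or _b are one class to them, and where a whole thing is asked for, a point or a joint stands for the part that bears it (a point fixed in the world has none). Each returns a list of dicts, best first, with "conf" (0 to 1); they miss things now and then, are a little off and sometimes report something else, mostly with a low value. They report only what shows in the picture. A call takes as long as a camera call. They do not tell look-alikes from the thing itself.
- silhouettes(query, picture): "region" (400x640 bool, what is visible of it) and "bbox" ([left, top, right, bottom] in pixels, round what is visible of it).
The state is a dict: "clock": time; "joint_pos": joint angles; "joint_vel": joint speeds; "tau": joint torques, N m; "eef_pos": TCP position; "tool_rot": TCP orientation; "ft_force": force on the tool from outside, world axes, zero at the start; "ft_torque": the same for the moment, N m; "grip_width": finger opening in m; "grasp_force": force on a finger pad.
Only numpy, scipy, OpenCV 4.12 (cv2) and the standard library are available. Lean on these libraries where they do the work, as an engineer would, in place of code of your own. Each camera call takes 0.05 s, during which the arm holds its last target. There are 200 camera calls.

### The job

Take the orange-handled pressure gauge out of its stand and press its chuck straight down over the valve stem of the blue gas bottle, holding it sealed on the rubber washer at about 18 N (at least 15, never more than 23, or the port is damaged) for a second or two until the rod has stopped coming out of the barrel. Then put the gauge back upright and fully down in its stand, with the rod still standing out so that the reading can be taken, without disturbing the other things.

Things in the scene. Friction and masses are not known exactly. Their poses are not given: they have to be found in the camera images.
- gauge: push-on pressure gauge, 0.17 kg, upright in its stand, chuck down. Origin at the centre of the chuck's open lower end (mouth); z up. Steel chuck 26 mm across, 30 mm long; bore 21 mm wide for the first 4 mm, 15 mm above, free to 20 mm depth, where a sprung piston (10 mm wide) sits. Then a body 28 mm across to z = 56 mm, and the orange grip on top.
- grip (a point): centre of the gauge's orange grip block, 79 mm above the chuck mouth; axes as the gauge's. The block is 32 mm along x, 24 mm along y, from 56 to 102 mm above the mouth: grip its two flat sides (across y). Below it a barrel 20 mm thick, axis 44 mm above the mouth, sticks out towards the gauge's -x to 78 mm from the chuck axis.
- rod (a joint): white rod with red tip coming out of the barrel's free end (gauge's -x), m: 0 = in (only the red tip shows), 0.042 = limit. When the gauge is pressed on, it slides out in about 1 s by 18 to 32 mm, depending on the hidden pressure, and stays out where it was pushed to (light friction); its tip is then 84 mm plus this value from the chuck axis.
- gas_bottle: blue gas bottle, 70 mm thick and 130 mm long (plus a 16 mm brass spigot at +x), lying along its x axis in a cradle fixed to the worktop. Origin on the worktop below the test port, which points straight up from the middle of the bottle.
- port_foot (a point): point on the test port's axis 97 mm above the worktop; z up. The brass port is screwed in to a depth that differs: the upper face of its black rubber sealing washer (33 mm wide, at the stem's foot) truly lies 0 to 12 mm above this point. The washer yields 10 N per mm, 4.5 mm at most. Sealed = chuck mouth on washer, total force of gauge on bottle over 15 N.
- stem (a point): point on the test port's axis 121 mm above the worktop. The brass stem, 11 mm thick, rises 16 mm above the washer, its tip coned to 7 mm; a sprung steel pin (3.6 mm thick) stands 8.7 mm proud of the stem. It meets the gauge's piston 4 mm before the chuck's mouth meets the washer, pushes back with 6 to 9.5 N (hidden pressure) and makes the rod come out.
- stand: grey block, 66 x 66 x 32 mm, fixed to the worktop, with one upright round hole, 30 mm wide, 26 mm deep (chamfered mouth). Origin at the centre of its underside; the gauge's chuck stands in the hole, its mouth on the hole's floor 6 mm above the worktop. The gauge may be put back with its barrel pointing any way.
- timer: white bench timer, 58 x 64 x 16 mm, bystander; origin at the centre of its underside
- dropper_a: brown dropper bottle, 33 mm wide, 102 mm tall, bystander; origin at the centre of its underside
- dropper_b: second brown dropper bottle, 33 mm wide, 102 mm tall, bystander; origin at the centre of its underside
- tape_roll: roll of brown tape lying flat, 92 mm wide, 48 mm tall, bystander; origin at the centre of its underside
- slide_box: white slide box, 35 x 85 x 32 mm, bystander; origin at the centre of its underside
There are look-alikes about, which are no part of the job. Of the things that look like the stand, the middle-sized one is meant.

How it is judged:
By the outcome, as a careful person would: the job done as asked, in the order asked, and still so for the second after the job is handed in, with the robot touching nothing.
It also fails if it takes over 64 s, if anything falls off the work surface, if the arm or the gripper's body presses on something with over 40 N, if the wrist force passes 120 N, or if a joint passes its speed limit or range.

## Working session

There is one attempt and no reset: what is moved stays moved. The work goes in short steps, Python scripts to look and compute and a tool call to move; the robot and the scene stay as the last step left them, time stands still between calls to the robot, and variables do not carry over. Pictures are saved under pics/ and viewed, at most 10 in all, crops included, and the job is handed in when it is done.

Besides the shell and the picture viewer there is one more tool, called after ">>>" in YAML: its name, and indented under it one key for each argument. drive_tool: Moves the arm, as the interface text tells. Its arguments: {"type":"object","properties":{"increments":{"type":"array"}},"required":["increments"]}

```bash
mkdir -p pics; cat > h.py <<'E'
import numpy as np, cv2
from workcell import get_obs, camera, job_done, silhouettes
def ray(p,u,v):
    V=p["view"];R=V[:3,:3];t=V[:3,3];c=-R.T@t
    d=R.T@np.linalg.inv(p["K"])@np.array([u,v,1.]);return c,d/np.linalg.norm(d)
def atz(p,u,v,z):
    c,d=ray(p,u,v);return c+d*(z-c[2])/d[2]
def proj(p,X):
    X=np.asarray(X,float);q=p["K"]@(p["view"][:3,:3]@X+p["view"][:3,3]);return q[:2]/q[2]
def save(p,n,crop=None,s=1):
    im=p["image"][:,:,::-1]
    if crop: a,b,c,d=crop;im=im[b:d,a:c]
    cv2.imwrite("pics/"+n,cv2.resize(im,None,fx=s,fy=s,interpolation=cv2.INTER_CUBIC))
E
python3 - <<'E'
from h import *
ims=[]
for n in ["top","side"]:
    p=camera(n);save(p,n+".png",s=1.25);print(n,np.round(ray(p,320,200)[0],3),np.round(ray(p,320,200)[1],3))
    for q in ["gauge","gas_bottle","stand","timer","dropper_a","tape_roll","slide_box"]:
        for r in silhouettes(q,p):
            m=r["region"];ys,xs=np.nonzero(m);print(q,round(r["conf"],2),np.round(r["bbox"]).astype(int),round(xs.mean(),1),round(ys.mean(),1),np.round(atz(p,xs.mean(),ys.mean(),0),3))
E
```

```text
top [ 0.463 -0.021  1.379] [ 0.065 -0.004 -0.998]
gauge 0.7 [279 215 291 249] 283.2 231.6 [0.448 0.094 0.   ]
gas_bottle 0.6 [338 191 370 238] 353.1 215.9 [ 0.501 -0.136  0.   ]
stand 0.81 [287 166 315 195] 298.3 180.9 [0.616 0.046 0.   ]
stand 0.63 [272 209 299 235] 286.2 221.9 [0.48  0.085 0.   ]
stand 0.58 [199 223 228 240] 215.5 230.6 [0.45  0.317 0.   ]
stand 0.57 [312 243 325 255] 318.3 247.6 [ 0.396 -0.022  0.   ]
stand 0.27 [336 190 366 240] 353.0 216.1 [ 0.5   -0.136  0.   ]
timer 0.76 [231 244 255 269] 243.0 253.8 [0.375 0.225 0.   ]
dropper_a 0.66 [324 144 334 158] 325.9 148.9 [ 0.724 -0.045  0.   ]
dropper_a 0.53 [278 141 292 152] 284.2 143.6 [0.741 0.095 0.   ]
slide_box 0.65 [203 222 226 237] 215.5 230.4 [0.45  0.317 0.   ]
side [0.004 1.215 0.613] [ 0.381 -0.856 -0.349]
gauge 0.57 [326 218 363 246] 336.7 234.1 [ 0.515 -0.046 -0.   ]
gauge 0.56 [324 186 374 231] 352.4 211.3 [ 0.534 -0.228  0.   ]
gas_bottle 0.6 [329 183 375 229] 352.6 210.8 [ 0.535 -0.233  0.   ]
stand 0.83 [287 219 316 247] 300.7 230.9 [ 0.623 -0.03   0.   ]
stand 0.75 [367 233 383 249] 371.8 239.3 [ 0.41  -0.048  0.   ]
stand 0.62 [318 240 347 266] 330.7 252.8 [0.485 0.072 0.   ]
timer 0.64 [333 275 366 297] 349.6 284.4 [0.38  0.211 0.   ]
dropper_a 0.49 [267 193 282 218] 274.3 206.5 [ 0.79  -0.178  0.   ]
tape_roll 0.64 [332 179 361 201] 342.3 188.8 [ 0.644 -0.422  0.   ]
```

```bash
python3 - <<'E'
from h import *
p=camera("top");save(p,"topc.png",(190,130,390,280),4)
p=camera("side");save(p,"sidec.png",(250,165,400,305),5)
E
```

```text
(no output)
```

View pics/topc.png

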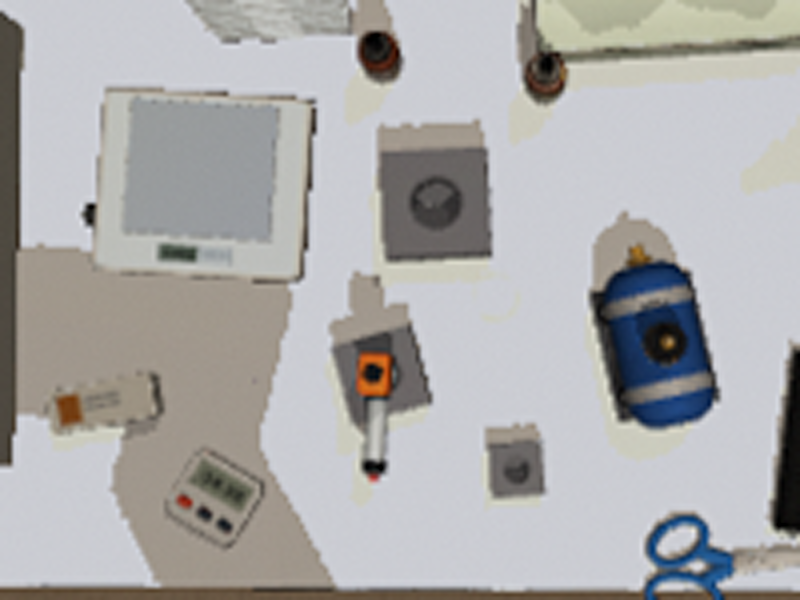

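View pics/sidec.png

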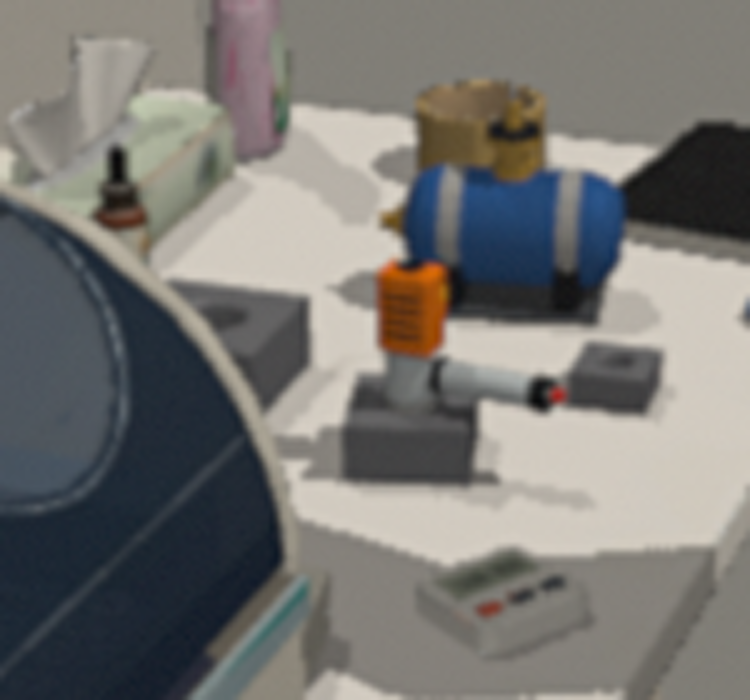

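The top view shows three stand-like blocks. The large one is at px (299,181), the middle one holding the gauge is at (285,222), and the small one is at (319,247). The only gauge has its orange grip at (284,223) and its barrel pointing to world -x at (283,247). The gas bottle's port is at (357,215). The middle block, with the gauge in it, is the one meant.

```bash
cat >> h.py <<'E'
def tri(obs):
    A=np.zeros((3,3));b=np.zeros(3)
    for p,u,v in obs:
        c,d=ray(p,u,v);P=np.eye(3)-np.outer(d,d);A+=P;b+=P@c
    return np.linalg.solve(A,b)
def orange(p):
    h=cv2.cvtColor(p["image"],cv2.COLOR_RGB2HSV)
    m=cv2.inRange(h,(6,200,120),(18,255,255));n,l,s,c=cv2.connectedComponentsWithStats(m)
    i=1+np.argmax(s[1:,4]);return l==i,s[i],c[i]
E
python3 - <<'E'
from h import *
T=camera("top");S=camera("side")
for p in (T,S):
    m,s,c=orange(p);print(s,c)
m,s,c=orange(T);print("grip top",atz(T,*c,0.105),"tip",atz(T,283.5,248.5,0.05), "barrel end black",atz(T,283.5,246.5,.06))
ms,ss,cs=orange(S);print("tri",tri([(T,*c),(S,*cs)]))
print("pin",atz(T,356.8,215.5,0.13),tri([(T,356.8,215.5),(S,353.4,183.6)]))
for n,uv in {"washerTop":(356.5,215.8)}.items(): print(n,atz(T,*uv,.105))
# stand base corners from top crop
for x,y in [(333,345),(405,323),(432,402),(362,430)]: print(np.round(atz(T,190+x/4,130+y/4,.032),3))
print(np.round(get_obs()["tool_rot"],4),get_obs()["ft_force"])
W=camera("wrist");R=W["view"];print(np.round(R,3),W["K"][0],np.round(ray(W,320,200)[0],3))
E
```

```text
[280 218   8  11  50] [283.24 223.38]
[326 218  13  18 123] [333.52845528 224.91869919]
grip top [0.47391712 0.08558329 0.105     ] tip [0.39512071 0.08833398 0.05      ] barrel end black [0.40186944 0.08759135 0.06      ]
tri [0.47235932 0.08628758 0.08852914]
pin [ 0.49866939 -0.13623871  0.13      ] [ 0.49823859 -0.1367143   0.12690883]
washerTop [ 0.49846725 -0.13762485  0.105     ]
[0.497 0.124 0.032]
[0.515 0.066 0.032]
[0.452 0.044 0.032]
[0.429 0.1   0.032]
[ 0.1142  0.9935  0.     -0.    ] [-0.50205743 -0.5657913  -0.38378714]
[[ 0.226  0.974  0.    -0.5  ]
 [ 0.922 -0.214  0.323 -0.042]
 [ 0.315 -0.073 -0.946  0.381]
 [ 0.     0.     0.     1.   ]] [307.04334836   0.         320.02735436] [0.032 0.506 0.374]
```

View pics/top.png

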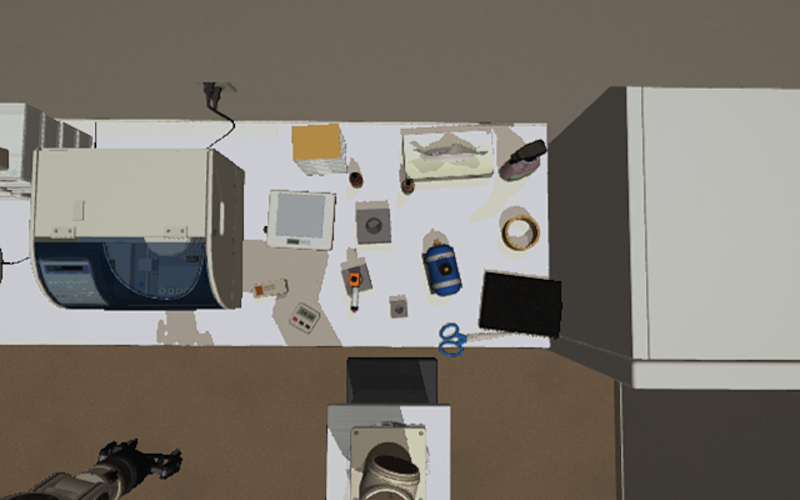

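View pics/side.png

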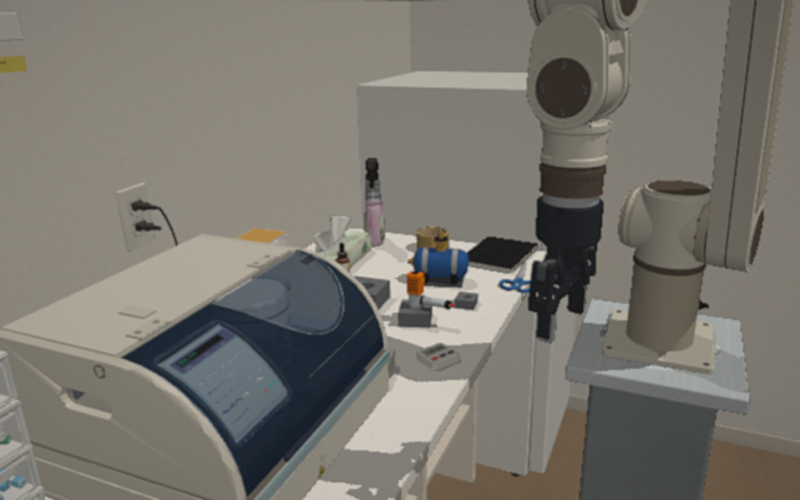

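The route is clear: the large machine at upper left (y > 0.33, x > 0.35) is avoided by pulling in towards y = 0.2 first.

>>> drive_tool:
  increments:
    - [[17, -36, 3], [0, 0, 0], 1]
    - [[17, -36, 3], [0, 0, 0], 1]
    - [[17, -36, 3], [0, 0, 0], 1]
    - [[17, -36, 3], [0, 0, 0], 1]
    - [[17, -36, 3], [0, 0, 0], 1]
    - [[17, -36, 3], [0, 0, 0], 1]
    - [[17, -36, 3], [0, 0, 0], 1]
    - [[17, -36, 3], [0, 0, 0], 1]

```text
clock: 1.72
eef_pos: [0.2497, 0.1973, 0.2221]
tool_rot: [0.114, 0.994, 0.0, 0.0]
ft_force: [1.6, 0.5, -0.2]
grip_width: 0.0853
grasp_force: 0.0
```

>>> drive_tool:
  increments:
    - [[24, -14, 0], [0, 0, 1.4], 1]
    - [[24, -14, 0], [0, 0, 1.4], 1]
    - [[24, -14, 0], [0, 0, 1.4], 1]
    - [[24, -14, 0], [0, 0, 1.4], 1]
    - [[24, -14, 0], [0, 0, 1.4], 1]
    - [[24, -14, 0], [0, 0, 1.4], 1]
    - [[24, -14, 0], [0, 0, 1.4], 1]
    - [[24, -14, 0], [0, 0, 1.4], 1]

```text
clock: 2.38
eef_pos: [0.4425, 0.086, 0.2218]
tool_rot: [0.016, 1.0, 0.0, 0.0]
ft_force: [0.4, 1.3, -0.5]
grip_width: 0.0852
grasp_force: 0.0
```

```bash
python3 - <<'E'
from h import *
o=get_obs();print(o["clock"],np.round(o["joint_pos"],3),np.round(o["eef_pos"],4),np.round(o["tool_rot"],4),o["ft_force"])
W=camera("wrist");save(W,"w1.png",s=1.25)
m,s,c=orange(W);print(s,c,atz(W,*c,.108)); print(proj(W,(.474,.0855,.108)))
E
```

```text
2.3833 [ 0.192  0.133 -0.066  1.372  0.     0.224] [0.4425 0.086  0.2218] [1.630e-02 9.999e-01 1.000e-04 2.000e-04] [ 0.40342991  1.33910761 -0.54727147]Traceback (most recent call last):
  File "<stdin>", line 4, in <module>
  File "h.py", line 22, in orange
    i=1+np.argmax(s[1:,4]);return l==i,s[i],c[i]
        ~~~~~~~~~^^^^^^^^^
    return _wrapfunc(a, 'argmax', axis=axis, out=out, **kwds)
    return bound(*args, **kwds)
ValueError: attempt to get argmax of an empty sequence
```

View pics/w1.png

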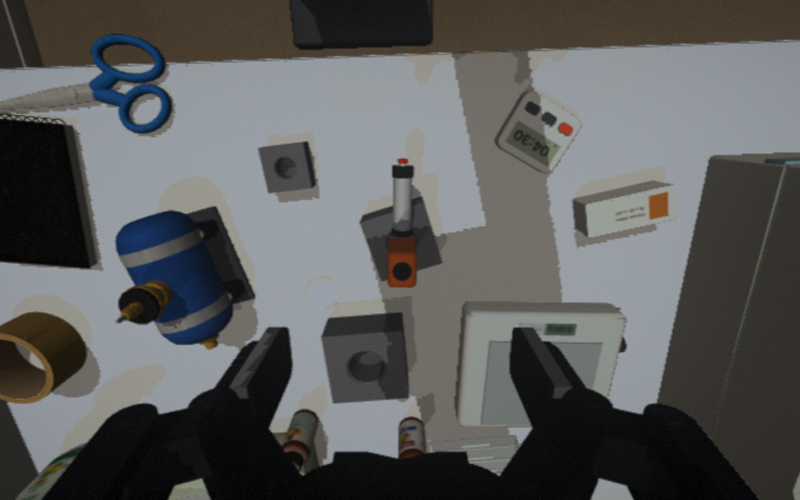

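The wrist view shows the gauge grip top at view px (402,270), the red tip at (403,161) and the pin at (121,318).

```bash
cat >> h.py <<'E'
def blob(p,lo,hi,box=None):
    h=cv2.cvtColor(p["image"],cv2.COLOR_RGB2HSV);m=cv2.inRange(h,lo,hi)
    if box: a,b,c,d=box;k=np.zeros_like(m);k[b:d,a:c]=1;m=m*k
    ys,xs=np.nonzero(m);return (len(xs),xs.mean(),ys.mean(),xs.min(),xs.max(),ys.min(),ys.max()) if len(xs) else None
E
python3 - <<'E'
from h import *
W=camera("wrist")
b=blob(W,(3,150,60),(18,255,255),(300,170,345,240));print(b)
print("grip hole",atz(W,321.6,216.8,.108),"tip",atz(W,322.6,129,.05),"barrel cap",atz(W,322,137,.06))
save(W,"w1c.png",(280,110,360,240),4.5)
print("pin",atz(W,97,255,.13),atz(W,116,241,.104))
T=camera("top");print(tri([(T,356.8,215.5),(W,97,255)]))
E
```

```text
(656, np.float64(323.0335365853659), np.float64(204.140243902439), np.int64(312), np.int64(334), np.int64(186), np.int64(224))
grip hole [0.479249   0.08486893 0.108     ] tip [0.39800165 0.08877184 0.05      ] barrel cap [0.40544691 0.08782623 0.06      ]
pin [ 0.50348286 -0.13676809  0.13      ] [ 0.50125939 -0.13388488  0.104     ]
[ 0.50010959 -0.13488071  0.13352717]
```

View pics/w1c.png

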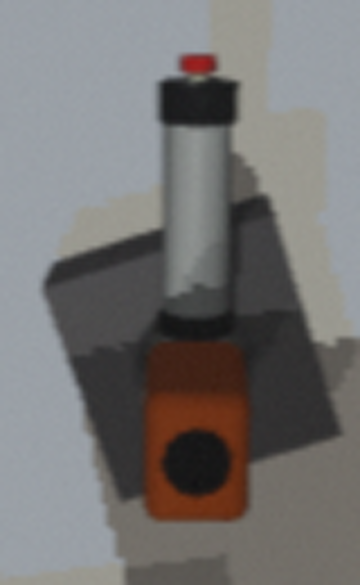

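```bash
python3 - <<'E'
from h import *
o=get_obs();print(np.round(o["eef_pos"],4),np.round(o["tool_rot"],4))
W=camera("wrist")
print(blob(W,(3,150,60),(18,255,255),(300,170,345,240)))
g=atz(W,323.8,212.,.108);print("grip",g)
t=atz(W,324.2,124,.05);print("tip",t)
# stand top corners
for x,y in [(43,290),(265,210),(340,435),(122,500)]: print(np.round(atz(W,280+x/4.5,110+y/4.5,.032),4))
# washer & pin
b=W["image"][225:285,70:150];cv2.imwrite("pics/port.png",cv2.resize(b[:,:,::-1],None,fx=7,fy=7,interpolation=cv2.INTER_CUBIC))
E
```

```text
[0.4424 0.0861 0.2212] [ 1.810e-02  9.998e-01 -0.000e+00 -3.000e-04]
(665, np.float64(321.1218045112782), np.float64(208.85563909774436), np.int64(310), np.int64(332), np.int64(191), np.int64(229))
grip [0.46898216 0.08942933 0.108     ]
tip [0.38741    0.09312125 0.05      ]
[0.4473 0.0491 0.032 ]
[0.4276 0.1097 0.032 ]
[0.492  0.1298 0.032 ]
[0.5096 0.0676 0.032 ]
```

View pics/port.png

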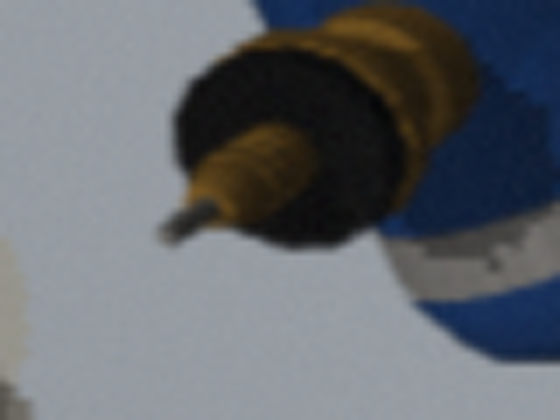

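The arm was still settling in the earlier shot. The gauge and port show the same camera bias in both views, so I'll hover over the port with the same geometry to measure the relative shift.

>>> drive_tool:
  increments:
    - [[4, -37, 4], [0, 0, 0], 1]
    - [[4, -37, 4], [0, 0, 0], 1]
    - [[4, -37, 4], [0, 0, 0], 1]
    - [[4, -37, 4], [0, 0, 0], 1]
    - [[4, -37, 4], [0, 0, 0], 1]
    - [[4, -37, 0], [0, 0, 0], 1]
    - [[0, 0, 0], [0, 0, 0], 1]
    - [[0, 0, 0], [0, 0, 0], 1]

```text
clock: 3.25
eef_pos: [0.4647, -0.1357, 0.2417]
tool_rot: [0.018, 1.0, 0.0, -0.0]
ft_force: [-0.7, 0.1, -1.2]
grip_width: 0.0851
grasp_force: 0.0
```

>>> drive_tool:
  increments:
    - [[0, 0, 0], [0, 0, 0], 1]
    - [[0, 0, 0], [0, 0, 0], 1]
    - [[0, 0, 0], [0, 0, 0], 1]
    - [[0, 0, 0], [0, 0, 0], 1]

```text
clock: 3.58
eef_pos: [0.4653, -0.1336, 0.2419]
tool_rot: [0.015, 1.0, 0.0, 0.0]
ft_force: [-0.8, 0.1, 1.1]
grip_width: 0.0854
grasp_force: 0.0
```

```bash
python3 - <<'E'
from h import *
o=get_obs();print(o["clock"],np.round(o["eef_pos"],4),np.round(o["tool_rot"],4),np.round(o["joint_pos"],3))
W=camera("wrist");print(W["shot"]);np.savez("port.npz",**W)
u,v=proj(W,(.5035,-.1368,.13));print(u,v);u,v=int(u),int(v)
save(W,"port2.png",(u-45,v-40,u+45,v+40),7)
print(u,v)
E
```

```text
3.5833 [ 0.4653 -0.1336  0.2419] [0.0155 0.9999 0.     0.    ] [-0.28   0.194  0.06   1.437  0.    -0.249]
12
317.52393103063815 223.2444421587535
317 223
```

View pics/port2.png

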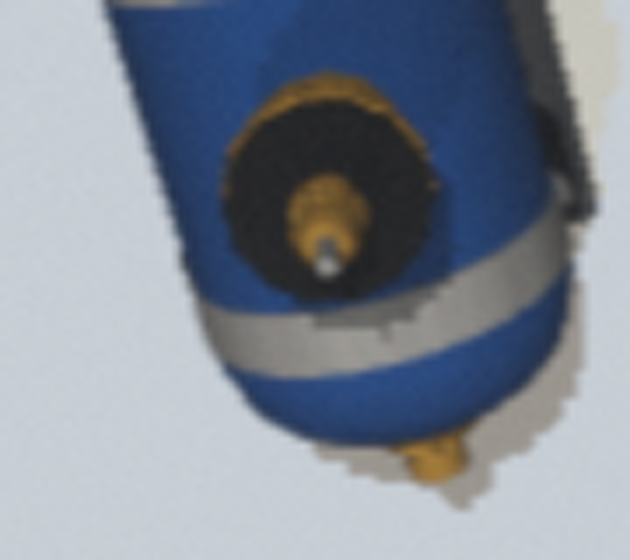

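```bash
python3 - <<'E'
from h import *
P=dict(np.load("port.npz"))
for zw in (.097,.100,.103,.106,.109):
    print(zw,atz(P,318.6,221.3,zw+.0245),atz(P,319.1,211.4,zw),"depth",(P["view"]@[*atz(P,319.1,211.4,zw),1])[2])
print(P["K"][0,0],ray(P,320,200)[0])
E
```

```text
0.097 [ 0.50492369 -0.13578498  0.1215    ] [ 0.50314792 -0.13526982  0.097     ] depth 0.34336840336294294
0.1 [ 0.50367914 -0.1357333   0.1245    ] [ 0.50201483 -0.13522689  0.1       ] depth 0.34016296578519617
0.103 [ 0.50243458 -0.13568163  0.1275    ] [ 0.50088173 -0.13518397  0.103     ] depth 0.33695752820744945
0.106 [ 0.50119003 -0.13562995  0.1305    ] [ 0.49974864 -0.13514104  0.106     ] depth 0.3337520906297027
0.109 [ 0.49994548 -0.13557828  0.1335    ] [ 0.49861554 -0.13509811  0.109     ] depth 0.3305466530519559
307.04334835767906 [ 0.38177018 -0.13067146  0.41836181]
```

>>> drive_tool:
  increments:
    - [[-4, 36.5, 0], [0, 0, 0], 1]
    - [[-4, 36.5, 0], [0, 0, 0], 1]
    - [[-4, 36.5, 0], [0, 0, 0], 1]
    - [[-4, 36.5, 0], [0, 0, 0], 1]
    - [[-4, 36.5, 0], [0, 0, 0], 1]
    - [[-3, 36.5, 0], [0, 0, 0], 1]
    - [[0, 0, -8], [0, 0, 0], 1]
    - [[0, 0, 0], [0, 0, 0], 1]

```text
clock: 4.3
eef_pos: [0.4413, 0.0861, 0.2327]
tool_rot: [0.014, 1.0, -0.0, -0.001]
ft_force: [-0.4, -0.3, -0.6]
grip_width: 0.0856
grasp_force: 0.0
```

>>> drive_tool:
  increments:
    - [[0, 0, 0], [0, 0, 0], 1]
    - [[0, 0, 0], [0, 0, 0], 1]
    - [[0, 0, 0], [0, 0, 0], 1]
    - [[0, 0, 0], [0, 0, 0], 1]

```text
clock: 4.63
eef_pos: [0.4427, 0.0829, 0.234]
tool_rot: [0.018, 1.0, 0.0, 0.0]
ft_force: [-0.2, -0.6, 0.5]
grip_width: 0.0857
grasp_force: 0.0
```

```bash
python3 - <<'E'
from h import *
W=camera("wrist");o=get_obs();print(np.round(o["eef_pos"],4),np.round(o["tool_rot"],4))
b=blob(W,(3,150,60),(18,255,255),(295,160,345,245));print(b)
h=cv2.cvtColor(W["image"],cv2.COLOR_RGB2HSV)
# top face is the brighter orange: rows by V
for r in range(int(b[5]),int(b[6])+1,2): print(r,[int(x) for x in h[r,int(b[3])+2:int(b[3])+6,2]],end=" ")
print()
red=blob(W,(0,150,60),(2,255,255),(295,90,345,160)) ;print("red",red)
print("grip",atz(W,b[1]+.8,b[2]+7.5,.108)); 
if red: print("tip",atz(W,red[1],red[2],.05))
# dark hub on the grip top and red, with high hues too
print(blob(W,(170,150,60),(180,255,255),(295,90,345,160)))
E
```

```text
[0.4427 0.083  0.2339] [ 1.770e-02  9.998e-01 -0.000e+00  2.000e-04]
(594, np.float64(324.1885521885522), np.float64(204.46127946127947), np.int64(314), np.int64(335), np.int64(187), np.int64(224))
187 [56, 62, 61, 60] 189 [63, 62, 63, 62] 191 [63, 62, 63, 65] 193 [62, 64, 62, 62] 195 [63, 66, 65, 63] 197 [69, 74, 75, 75] 199 [101, 102, 102, 100] 201 [108, 112, 111, 110] 203 [110, 111, 113, 111] 205 [111, 111, 114, 111] 207 [110, 114, 108, 81] 209 [107, 85, 45, 27] 211 [94, 63, 30, 23] 213 [89, 54, 25, 22] 215 [108, 88, 45, 23] 217 [109, 110, 89, 56] 219 [110, 114, 115, 110] 221 [109, 112, 115, 113] 223 [107, 110, 111, 109] 
red (18, np.float64(324.5), np.float64(127.0), np.int64(322), np.int64(327), np.int64(126), np.int64(128))
grip [0.47425844 0.08753316 0.108     ]
tip [0.39229148 0.09029746 0.05      ]
None
```

```bash
python3 - <<'E'
from h import *
for i in range(8):
    W=camera("wrist");o=get_obs()
    b=blob(W,(3,150,60),(18,255,255),(295,160,345,245));r=blob(W,(0,150,60),(2,255,255),(295,90,345,160))
    g=(b[3]+b[4])/2,b[6]-13.
    print(np.round(o["eef_pos"],4),np.round(ray(W,0,0)[0],4),np.round(b[1:],1),np.round(atz(W,*g,.108),4),np.round(atz(W,*r[1:3],.05),4))
E
```

```text
[0.4427 0.0831 0.2339] [0.3591 0.0863 0.4104] [324.1 204.4 314.  335.  187.  224. ] [0.4731 0.0871 0.108 ] [0.3923 0.0902 0.05  ]
[0.4426 0.0832 0.2339] [0.3591 0.0864 0.4104] [324.  204.4 313.  335.  187.  224. ] [0.4731 0.0867 0.108 ] [0.3924 0.0906 0.05  ]
[0.4426 0.0833 0.2338] [0.359  0.0865 0.4103] [323.6 204.8 313.  334.  187.  224. ] [0.473  0.0864 0.108 ] [0.3922 0.0902 0.05  ]
[0.4425 0.0835 0.2338] [0.359  0.0866 0.4103] [323.5 205.1 313.  334.  188.  224. ] [0.4729 0.0865 0.108 ] [0.3921 0.0898 0.05  ]
[0.4425 0.0836 0.2338] [0.3589 0.0868 0.4103] [323.4 204.9 313.  334.  188.  224. ] [0.4728 0.0866 0.108 ] [0.3921 0.0897 0.05  ]
[0.4424 0.0837 0.2337] [0.3589 0.0869 0.4103] [323.3 204.8 313.  334.  188.  224. ] [0.4728 0.0868 0.108 ] [0.3927 0.0896 0.05  ]
[0.4424 0.0838 0.2337] [0.3589 0.0869 0.4102] [323.3 204.7 313.  334.  188.  224. ] [0.4727 0.0869 0.108 ] [0.3928 0.0896 0.05  ]
[0.4424 0.0839 0.2337] [0.3589 0.087  0.4102] [323.3 204.9 313.  334.  188.  224. ] [0.4727 0.087  0.108 ] [0.3928 0.0898 0.05  ]
```

>>> drive_tool:
  increments:
    - [[15, 1.5, 0], [0, 0, 0], 1]
    - [[15.5, 0.5, -15], [0, 0, 0], 1]
    - [[0, 0, -20], [0, 0, 0], 1]
    - [[0, 0, -20], [0, 0, 0], 1]
    - [[0, 0, -20], [0, 0, 0], 1]
    - [[0, 0, -15], [0, 0, 0], 1]
    - [[0, 0, 0], [0, 0, 0], 1]
    - [[0, 0, 0], [0, 0, 0], 1]

```text
clock: 5.75
eef_pos: [0.4722, 0.0859, 0.1432]
tool_rot: [0.017, 1.0, -0.0, -0.001]
ft_force: [-0.8, -0.1, 0.2]
grip_width: 0.0855
grasp_force: 0.0
```

>>> drive_tool:
  increments:
    - [[0, 0, -20], [0, 0, 0], 1]
    - [[0, 0, -20], [0, 0, 0], 1]
    - [[0, 0, -20], [0, 0, 0], 1]
    - [[0, 0, -18], [0, 0, 0], 1]
    - [[0, 0, 0], [0, 0, 0], 1]
    - [[0, 0, 0], [0, 0, 0], 1]
    - [[0, 0, 0], [0, 0, 0], 1]
    - [[0, 0, 0], [0, 0, 0], 1]

```text
clock: 6.42
eef_pos: [0.4746, 0.0863, 0.0676]
tool_rot: [0.017, 1.0, 0.0, 0.002]
ft_force: [0.5, 0.5, 0.2]
grip_width: 0.0855
grasp_force: 0.0
```

```bash
python3 - <<'E'
from h import *
o=get_obs();print(np.round(o["eef_pos"],4),np.round(o["tool_rot"],4),o["ft_force"])
W=camera("wrist");save(W,"grasp.png",s=1.25)
r=blob(W,(0,150,60),(2,255,255),(270,0,370,250));print(r and np.round(atz(W,*r[1:3],.05),4))
b=blob(W,(3,150,60),(18,255,255),(250,160,400,399));print(np.round(b,1),atz(W,(b[3]+b[4])/2,b[6],.108))
E
```

```text
[0.4746 0.0863 0.0676] [1.660e-02 9.999e-01 3.000e-04 1.800e-03] [0.45423207 0.49825993 0.15078675]
[0.3922 0.09   0.05  ]
[2864.   319.8  249.2  297.   343.   212.   293. ] [0.48779858 0.08630312 0.108     ]
```

View pics/grasp.png

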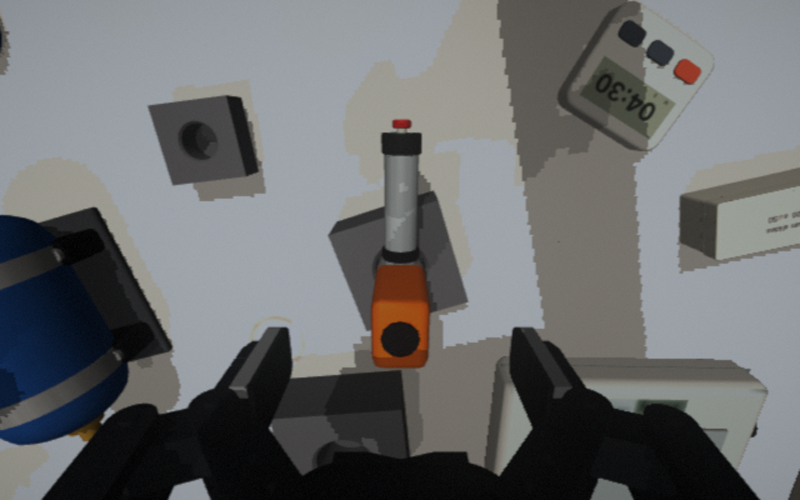

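The grip sits centred between the fingers (gauge at about (0.4725, 0.0865)), so I'll close.

>>> drive_tool:
  increments:
    - [[0, 0, 0], [0, 0, 0], 0]
    - [[0, 0, 0], [0, 0, 0], 0]
    - [[0, 0, 0], [0, 0, 0], 0]
    - [[0, 0, 0], [0, 0, 0], 0]
    - [[0, 0, 0], [0, 0, 0], 0]
    - [[0, 0, 0], [0, 0, 0], 0]
    - [[0, 0, 0], [0, 0, 0], 0]
    - [[0, 0, 0], [0, 0, 0], 0]

```text
clock: 7.13
eef_pos: [0.4734, 0.0861, 0.0661]
tool_rot: [0.017, 1.0, 0.0, 0.001]
ft_force: [1.0, 0.4, 3.2]
grip_width: 0.0222
grasp_force: 59.5
```

>>> drive_tool:
  increments:
    - [[0, 0, 8], [0, 0, 0], 0]
    - [[0, 0, 10], [0, 0, 0], 0]
    - [[0, 0, 12], [0, 0, 0], 0]
    - [[0, 0, 20], [0, 0, 0], 0]
    - [[0, 0, 30], [0, 0, 0], 0]
    - [[0, 0, 40], [0, 0, 0], 0]
    - [[0, 0, 30], [0, 0, 0], 0]
    - [[0, 0, 20], [0, 0, 0], 0]

```text
clock: 7.8
eef_pos: [0.4734, 0.086, 0.2391]
tool_rot: [0.017, 1.0, 0.0, 0.002]
ft_force: [0.7, -0.1, -2.5]
grip_width: 0.0222
grasp_force: 59.1
```

>>> drive_tool:
  increments:
    - [[0, -20, 0], [0, 0, 0], 0]
    - [[0, -30, 0], [0, 0, 0], 0]
    - [[0, -30, 0], [0, 0, 0], 0]
    - [[0, -20, 0], [0, 0, 0], 0]
    - [[0, -10, 0], [0, 0, 0], 0]
    - [[0, 0, 0], [0, 0, 0], 0]
    - [[0, 0, 0], [0, 0, 0], 0]
    - [[0, 0, 0], [0, 0, 0], 0]

```text
clock: 8.47
eef_pos: [0.4727, -0.0231, 0.2355]
tool_rot: [0.016, 1.0, 0.0, -0.0]
ft_force: [0.2, 0.3, -2.1]
grip_width: 0.0223
grasp_force: 59.2
```

>>> drive_tool:
  increments:
    - [[0, 0, 0], [0, 0, 0], 0]
    - [[0, 0, 0], [0, 0, 0], 0]
    - [[0, 0, 0], [0, 0, 0], 0]
    - [[0, 0, 0], [0, 0, 0], 0]

```text
clock: 8.8
eef_pos: [0.4729, -0.0234, 0.2357]
tool_rot: [0.016, 1.0, 0.0, -0.0]
ft_force: [-0.5, 0.5, -2.8]
grip_width: 0.0219
grasp_force: 59.2
```

```bash
python3 - <<'E'
from h import *
for i in range(3): W=camera("wrist")
o=get_obs();print(o["clock"],np.round(o["eef_pos"],4),np.round(o["tool_rot"],4),np.round(o["ft_force"],2))
r=blob(W,(0,150,60),(2,255,255),(270,0,370,250));print("red",r)
z=o["eef_pos"][2]-.060
if r: print(np.round(atz(W,*r[1:3],z+.044),4))
b=blob(W,(3,150,60),(18,255,255),(280,160,360,399));print(np.round(b,1),atz(W,(b[3]+b[4])/2,b[6],z+.102))
u,v=map(int,proj(W,(.499,-.136,.110)));print(u,v)
np.savez("port3.npz",**W)
T=camera("top");S=camera("side");np.savez("ts.npz",T=T["image"],S=S["image"])
cat=[cv2.resize(W["image"][v-40:v+40,max(u-50,0):max(u-50,0)+100],None,fx=5,fy=5,interpolation=cv2.INTER_CUBIC)]
print("crop origin",max(u-50,0),v-40)
s=cv2.resize(S["image"][170:245,320:380],None,fx=5,fy=5,interpolation=cv2.INTER_CUBIC)
H=max(cat[0].shape[0],s.shape[0]);f=lambda a:np.pad(a,((0,H-a.shape[0]),(0,0),(0,0)))
cv2.imwrite("pics/last.png",np.hstack([f(cat[0]),f(s)])[:,:,::-1])
E
```

```text
8.95 [ 0.4729 -0.0238  0.2357] [0.0164 0.9999 0.     0.    ] [-0.09  0.84 -3.54]
red (82, np.float64(320.5), np.float64(101.5), np.int64(314), np.int64(327), np.int64(99), np.int64(104))
[ 0.3921 -0.0203  0.2197]
[2889.   320.1  254.8  297.   343.   216.   341. ] [ 0.51595635 -0.02458194  0.27772198]
213 210
crop origin 163 170
```

View pics/last.png

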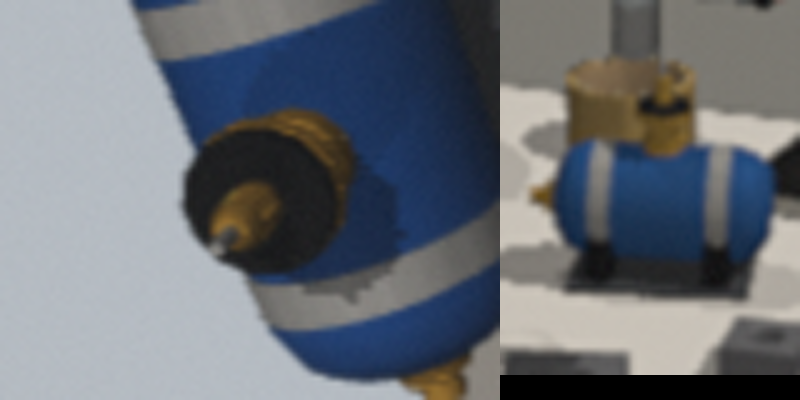

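```bash
python3 - <<'E'
from h import *
A=dict(np.load("port.npz"));B=dict(np.load("port3.npz"));T=camera("top");S=camera("side")
f=lambda x,s,o:(x+.5)/s-.5+o
pA=(A,f(326,7,272),f(268,7,183));wA=(A,f(330,7,272),f(199,7,183))
pB=(B,f(217,5,163),f(250,5,170));wB=(B,f(262,5,163),f(200,5,170))
wS=(S,f(165,5,320),f(103,5,170))
for n,l in dict(pin=[pA,pB],wash=[wA,wB],washS=[wA,wB,wS],pinT=[pA,pB,(T,356.3,215.1)],wT=[wA,wB,wS,(T,f(667,4,190),f(342,4,130))]).items():
    X=tri(l);print(n,np.round(X,4),[np.round(proj(c,X)-[u,v],1) for c,u,v in l])
for zw in (.1,.103,.106): print(zw,[np.round(atz(*x,zw)[:2],4) for x in (wA,wB,wS)],[np.round(atz(*x,zw+.0245)[:2],4) for x in (pA,pB)])
E
```

```text
pin [ 0.4999 -0.136   0.1326] [array([-0. ,  0.1]), array([ 0. , -0.1])]
wash [ 0.4991 -0.1355  0.1065] [array([-0.,  0.]), array([ 0. , -0.1])]
washS [ 0.4993 -0.1355  0.1065] [array([0. , 0.2]), array([0.1, 0.1]), array([0.1, 0. ])]
pinT [ 0.4996 -0.1354  0.1334] [array([0.6, 0.1]), array([ 0.3, -0. ]), array([0.3, 0. ])]
wT [ 0.4998 -0.1362  0.106 ] [array([-0.6,  0.5]), array([-0.4,  0.4]), array([0. , 0.1]), array([-0.3,  0.2])]
0.1 [array([ 0.5015, -0.1356]), array([ 0.5015, -0.138 ]), array([ 0.5061, -0.1531])] [array([ 0.5032, -0.1362]), array([ 0.5032, -0.1394])]
0.103 [array([ 0.5004, -0.1356]), array([ 0.5005, -0.1369]), array([ 0.5032, -0.1451])] [array([ 0.5019, -0.1361]), array([ 0.502 , -0.1382])]
0.106 [array([ 0.4993, -0.1355]), array([ 0.4994, -0.1357]), array([ 0.5003, -0.1371])] [array([ 0.5007, -0.1361]), array([ 0.5008, -0.1369])]
```

>>> drive_tool:
  increments:
    - [[5, -18, 0], [0, 0, 0], 0]
    - [[7, -30, 0], [0, 0, 0], 0]
    - [[7, -30, 0], [0, 0, 0], 0]
    - [[5, -22, 0], [0, 0, 0], 0]
    - [[3, -12, 0], [0, 0, 0], 0]
    - [[0, 0, 0], [0, 0, 0], 0]
    - [[0, 0, 0], [0, 0, 0], 0]
    - [[0, 0, 0], [0, 0, 0], 0]

```text
clock: 9.82
eef_pos: [0.4996, -0.1352, 0.2356]
tool_rot: [0.016, 1.0, 0.0, -0.0]
ft_force: [0.2, 0.3, -2.2]
grip_width: 0.0219
grasp_force: 59.4
```

>>> drive_tool:
  increments:
    - [[0, 0, -8], [0, 0, 0], 0]
    - [[0, 0, -12], [0, 0, 0], 0]
    - [[0, 0, -10], [0, 0, 0], 0]
    - [[0, 0, -6], [0, 0, 0], 0]
    - [[0, 0, 0], [0, 0, 0], 0]
    - [[0, 0, 0], [0, 0, 0], 0]
    - [[0, 0, 0], [0, 0, 0], 0]
    - [[0, 0, 0], [0, 0, 0], 0]

```text
clock: 10.48
eef_pos: [0.5003, -0.1361, 0.2003]
tool_rot: [0.017, 1.0, -0.0, 0.001]
ft_force: [-0.2, 0.0, -2.4]
grip_width: 0.0214
grasp_force: 59.4
```

```bash
python3 - <<'E'
from h import *
for i in range(4): W=camera("wrist");o=get_obs()
print(o["clock"],np.round(o["eef_pos"],4),np.round(o["tool_rot"],4),np.round(o["ft_force"],2))
z=o["eef_pos"][2]-.060
r=blob(W,(0,150,60),(2,255,255),(270,0,370,250));print("tip",np.round(atz(W,*r[1:3],z+.044),4))
# washer edges: dark pixels in rows around washer on both sides of barrel
c=proj(W,(.4994,-.1356,.1065));print(c,proj(W,(.4994,-.1191,.1065)),proj(W,(.4994,-.1521,.1065)))
g=cv2.cvtColor(W["image"],cv2.COLOR_RGB2GRAY)
for d in (-16,-8,0): print(int(c[1])+d,g[int(c[1])+d,int(c[0])-30:int(c[0])+32].tolist())
S=camera("side");ax=o["eef_pos"]
print("side mouth",proj(S,(ax[0]-.001,ax[1],z)),"pin",proj(S,(.4994,-.1356,.132)))
b=blob(S,(6,180,90),(18,255,255),(320,120,390,200));print(np.round(b,1),proj(S,(ax[0]-.001,ax[1],z+.079)))
E
```

```text
10.6833 [ 0.5001 -0.1361  0.2001] [ 1.670e-02  9.999e-01 -1.000e-04  4.000e-04] [-0.35  0.37 -2.39]
tip [ 0.4194 -0.1325  0.1841]
[320.07061758 191.63676854] [338.00959498 191.07683614] [302.15382303 192.19600855]
175 [57, 58, 61, 61, 63, 61, 64, 63, 64, 66, 70, 68, 68, 69, 69, 71, 71, 76, 96, 116, 130, 137, 147, 151, 156, 159, 159, 162, 165, 166, 164, 162, 158, 153, 149, 147, 145, 143, 138, 130, 122, 111, 100, 79, 56, 44, 44, 45, 46, 45, 46, 43, 45, 47, 49, 54, 54, 51, 49, 49, 47, 45]
183 [59, 55, 56, 56, 60, 61, 61, 63, 64, 65, 66, 65, 66, 76, 70, 47, 44, 57, 91, 118, 130, 139, 144, 152, 156, 159, 160, 162, 163, 163, 162, 159, 156, 151, 149, 145, 144, 141, 134, 129, 119, 109, 93, 68, 41, 40, 42, 45, 49, 47, 47, 46, 48, 48, 47, 45, 46, 46, 45, 44, 48, 50]
191 [201, 157, 75, 52, 54, 58, 57, 59, 59, 62, 61, 66, 59, 42, 40, 39, 40, 57, 90, 118, 129, 139, 146, 152, 157, 158, 161, 161, 162, 161, 159, 159, 154, 150, 147, 146, 143, 139, 134, 124, 114, 106, 91, 63, 37, 32, 33, 36, 44, 48, 47, 48, 48, 47, 48, 46, 47, 46, 50, 52, 50, 52]
side mouth [352.85958357 179.3614294 ] pin [352.71025535 182.02704748]
[111.  352.  155.2 347.  356.  145.  161. ] [352.89077271 153.25099759]
```

Everything agrees: in the wrist image the washer edges sit symmetric about the barrel. I'll descend onto the port in small steps.

>>> drive_tool:
  increments:
    - [[0, 0, -6], [0, 0, 0], 0]
    - [[0, 0, -6], [0, 0, 0], 0]
    - [[0, 0, -5], [0, 0, 0], 0]
    - [[0, 0, -4], [0, 0, 0], 0]
    - [[0, 0, 0], [0, 0, 0], 0]
    - [[0, 0, 0], [0, 0, 0], 0]
    - [[0, 0, 0], [0, 0, 0], 0]

```text
clock: 11.32
eef_pos: [0.5, -0.136, 0.1787]
tool_rot: [0.017, 1.0, 0.0, 0.0]
ft_force: [0.4, -0.7, -1.7]
grip_width: 0.0225
grasp_force: 59.4
```

>>> drive_tool:
  increments:
    - [[0, 0, -1], [0, 0, 0], 0]
    - [[0, 0, -1], [0, 0, 0], 0]
    - [[0, 0, -1], [0, 0, 0], 0]
    - [[0, 0, -1], [0, 0, 0], 0]
    - [[0, 0, -1], [0, 0, 0], 0]
    - [[0, 0, 0], [0, 0, 0], 0]
    - [[0, 0, 0], [0, 0, 0], 0]

```text
clock: 11.9
eef_pos: [0.4999, -0.136, 0.1736]
tool_rot: [0.017, 1.0, 0.0, -0.0]
ft_force: [-0.5, 0.1, -2.7]
grip_width: 0.022
grasp_force: 59.4
```

>>> drive_tool:
  increments:
    - [[0, 0, -1], [0, 0, 0], 0]
    - [[0, 0, -1], [0, 0, 0], 0]
    - [[0, 0, 0], [0, 0, 0], 0]
    - [[0, 0, 0], [0, 0, 0], 0]

```text
clock: 12.23
eef_pos: [0.5001, -0.1361, 0.1721]
tool_rot: [0.017, 1.0, -0.0, 0.0]
ft_force: [-0.8, -0.6, 0.3]
grip_width: 0.0221
grasp_force: 59.7
```

>>> drive_tool:
  increments:
    - [[0, 0, -1], [0, 0, 0], 0]
    - [[0, 0, -1], [0, 0, 0], 0]
    - [[0, 0, 0], [0, 0, 0], 0]
    - [[0, 0, 0], [0, 0, 0], 0]

```text
clock: 12.57
eef_pos: [0.5002, -0.1361, 0.1702]
tool_rot: [0.017, 1.0, -0.0, 0.001]
ft_force: [0.7, -0.2, 3.2]
grip_width: 0.022
grasp_force: 60.1
```

>>> drive_tool:
  increments:
    - [[0, 0, -1], [0, 0, 0], 0]
    - [[0, 0, 0], [0, 0, 0], 0]
    - [[0, 0, 0], [0, 0, 0], 0]

```text
clock: 12.82
eef_pos: [0.5003, -0.1361, 0.1692]
tool_rot: [0.017, 1.0, -0.0, 0.001]
ft_force: [-0.3, 0.9, 5.2]
grip_width: 0.0219
grasp_force: 60.2
```

>>> drive_tool:
  increments:
    - [[0, 0, -0.5], [0, 0, 0], 0]
    - [[0, 0, 0], [0, 0, 0], 0]
    - [[0, 0, 0], [0, 0, 0], 0]

```text
clock: 13.07
eef_pos: [0.5003, -0.1361, 0.1687]
tool_rot: [0.017, 1.0, -0.0, 0.001]
ft_force: [-0.1, -0.6, 5.7]
grip_width: 0.0221
grasp_force: 60.3
```

>>> drive_tool:
  increments:
    - [[0, 0, -0.5], [0, 0, 0], 0]
    - [[0, 0, 0], [0, 0, 0], 0]
    - [[0, 0, 0], [0, 0, 0], 0]

```text
clock: 13.32
eef_pos: [0.5004, -0.1361, 0.1684]
tool_rot: [0.017, 1.0, -0.0, 0.001]
ft_force: [-1.2, 0.4, 5.9]
grip_width: 0.0219
grasp_force: 60.4
```

>>> drive_tool:
  increments:
    - [[0, 0, -0.7], [0, 0, 0], 0]
    - [[0, 0, 0], [0, 0, 0], 0]
    - [[0, 0, 0], [0, 0, 0], 0]

```text
clock: 13.57
eef_pos: [0.5006, -0.1362, 0.1682]
tool_rot: [0.017, 1.0, -0.0, 0.001]
ft_force: [-0.6, 0.9, 9.5]
grip_width: 0.0218
grasp_force: 60.6
```

>>> drive_tool:
  increments:
    - [[0, 0, -0.5], [0, 0, 0], 0]
    - [[0, 0, 0], [0, 0, 0], 0]
    - [[0, 0, 0], [0, 0, 0], 0]

```text
clock: 13.82
eef_pos: [0.5007, -0.1362, 0.1681]
tool_rot: [0.017, 1.0, -0.0, 0.001]
ft_force: [-1.9, 1.3, 10.1]
grip_width: 0.0221
grasp_force: 60.8
```

>>> drive_tool:
  increments:
    - [[0, 0, -0.7], [0, 0, 0], 0]
    - [[0, 0, 0], [0, 0, 0], 0]
    - [[0, 0, 0], [0, 0, 0], 0]

```text
clock: 14.07
eef_pos: [0.5009, -0.1362, 0.1679]
tool_rot: [0.017, 1.0, -0.0, 0.002]
ft_force: [-1.9, 1.1, 11.7]
grip_width: 0.0221
grasp_force: 61.0
```

>>> drive_tool:
  increments:
    - [[0, 0, -0.5], [0, 0, 0], 0]
    - [[0, 0, 0], [0, 0, 0], 0]
    - [[0, 0, 0], [0, 0, 0], 0]

```text
clock: 14.32
eef_pos: [0.5009, -0.1362, 0.1677]
tool_rot: [0.017, 1.0, -0.0, 0.002]
ft_force: [-2.0, 0.1, 13.1]
grip_width: 0.022
grasp_force: 61.2
```

```bash
python3 - <<'E'
from h import *
for i in range(5):
    W=camera("wrist");o=get_obs();r=blob(W,(0,150,60),(2,255,255),(270,0,370,250))
    print(o["clock"],np.round(o["ft_force"],2),np.round(o["ft_torque"],2),np.round(o["eef_pos"],4),np.round(r,1))
E
```

```text
14.3667 [-1.28  1.32 14.28] [0.29 0.61 0.01] [ 0.501  -0.1362  0.1677] [ 94.  321.5  45.  315.  328.   42.   48. ]
14.4167 [-2.32  0.55 14.28] [ 0.26  0.57 -0.03] [ 0.501  -0.1362  0.1677] [ 95.  321.4  45.  315.  328.   42.   48. ]
14.4667 [-2.31  0.89 14.09] [0.29 0.64 0.  ] [ 0.5009 -0.1362  0.1677] [ 95.  321.4  45.  315.  328.   42.   48. ]
14.5167 [-2.45  1.36 13.16] [ 0.24  0.71 -0.05] [ 0.5009 -0.1362  0.1677] [ 94.  321.4  45.  315.  328.   42.   48. ]
14.5667 [-2.09  1.29 13.5 ] [0.27 0.58 0.02] [ 0.5009 -0.1362  0.1677] [ 96.  321.4  45.  315.  328.   41.   48. ]
```

>>> drive_tool:
  increments:
    - [[-0.5, 0, -0.3], [0, 0, 0], 0]
    - [[0, 0, 0], [0, 0, 0], 0]
    - [[0, 0, 0], [0, 0, 0], 0]

```text
clock: 14.82
eef_pos: [0.5008, -0.1362, 0.1676]
tool_rot: [0.017, 1.0, -0.0, 0.002]
ft_force: [-1.7, 0.7, 13.7]
grip_width: 0.022
grasp_force: 61.3
```

```bash
python3 - <<'E'
from h import *
F=[]
for i in range(6):
    W=camera("wrist");o=get_obs();F.append(o["ft_force"]);r=blob(W,(0,150,60),(2,255,255),(270,0,370,250))
print(o["clock"],np.round(np.mean(F,0),2),np.round(o["eef_pos"],4),np.round(r,1),np.round(atz(W,*r[1:3],o["eef_pos"][2]-.016),4))
E
```

```text
15.1167 [-2.    1.38 13.79] [ 0.5008 -0.1362  0.1676] [ 94.  321.5  45.  315.  328.   42.   48. ] [ 0.3898 -0.1313  0.1516]
```

>>> drive_tool:
  increments:
    - [[0, 0, -0.5], [0, 0, 0], 0]
    - [[0, 0, 0], [0, 0, 0], 0]
    - [[0, 0, 0], [0, 0, 0], 0]

```text
clock: 15.37
eef_pos: [0.5009, -0.1362, 0.1675]
tool_rot: [0.017, 1.0, -0.0, 0.003]
ft_force: [-1.4, 1.9, 14.6]
grip_width: 0.0216
grasp_force: 61.4
```

```bash
python3 - <<'E'
from h import *
F=[]
for i in range(6):
    W=camera("wrist");o=get_obs();F.append(o["ft_force"]);r=blob(W,(0,150,60),(2,255,255),(270,0,370,250))
print(o["clock"],np.round(np.mean(F,0),2),np.round(o["eef_pos"],4),np.round(r,1))
E
```

```text
15.6667 [-2.14  0.95 16.01] [ 0.5009 -0.1362  0.1675] [100.  321.4  44.7 315.  328.   41.   48. ]
```

The press force is now about 18.3 N net of the baseline. I'll hold it for 2 s.

>>> drive_tool:
  increments:
    - [[0, 0, 0], [0, 0, 0], 0]
    - [[0, 0, 0], [0, 0, 0], 0]
    - [[0, 0, 0], [0, 0, 0], 0]
    - [[0, 0, 0], [0, 0, 0], 0]
    - [[0, 0, 0], [0, 0, 0], 0]
    - [[0, 0, 0], [0, 0, 0], 0]
    - [[0, 0, 0], [0, 0, 0], 0]
    - [[0, 0, 0], [0, 0, 0], 0]

```text
clock: 16.33
eef_pos: [0.5009, -0.1362, 0.1674]
tool_rot: [0.017, 1.0, -0.0, 0.003]
ft_force: [-1.5, 2.4, 15.5]
grip_width: 0.0221
grasp_force: 61.4
```

>>> drive_tool:
  increments:
    - [[0, 0, 0], [0, 0, 0], 0]
    - [[0, 0, 0], [0, 0, 0], 0]
    - [[0, 0, 0], [0, 0, 0], 0]
    - [[0, 0, 0], [0, 0, 0], 0]
    - [[0, 0, 0], [0, 0, 0], 0]
    - [[0, 0, 0], [0, 0, 0], 0]
    - [[0, 0, 0], [0, 0, 0], 0]
    - [[0, 0, 0], [0, 0, 0], 0]

```text
clock: 17.0
eef_pos: [0.5009, -0.1362, 0.1674]
tool_rot: [0.017, 1.0, -0.0, 0.003]
ft_force: [-2.0, 0.3, 15.8]
grip_width: 0.0215
grasp_force: 61.5
```

>>> drive_tool:
  increments:
    - [[0, 0, 0], [0, 0, 0], 0]
    - [[0, 0, 0], [0, 0, 0], 0]
    - [[0, 0, 0], [0, 0, 0], 0]
    - [[0, 0, 0], [0, 0, 0], 0]
    - [[0, 0, 0], [0, 0, 0], 0]
    - [[0, 0, 0], [0, 0, 0], 0]
    - [[0, 0, 0], [0, 0, 0], 0]
    - [[0, 0, 0], [0, 0, 0], 0]

```text
clock: 17.67
eef_pos: [0.5009, -0.1362, 0.1675]
tool_rot: [0.017, 1.0, -0.0, 0.003]
ft_force: [-2.2, 1.4, 15.1]
grip_width: 0.022
grasp_force: 61.5
```

```bash
python3 - <<'E'
from h import *
F=[]
for i in range(6):
    W=camera("wrist");o=get_obs();F.append(o["ft_force"]);r=blob(W,(0,150,60),(2,255,255),(270,0,370,250))
print(o["clock"],np.round(np.mean(F,0),2),np.round(o["eef_pos"],4),np.round(r,1),o["tool_rot"])
E
```

```text
17.9667 [-2.29  1.34 16.01] [ 0.5009 -0.1363  0.1675] [ 93.  321.3  44.3 315.  328.   41.   48. ] [ 1.66190972e-02  9.99858556e-01 -4.64241860e-04  2.54144705e-03]
```

The rod is stable about 30 mm out. Next I'll lift it and return to the stand.

>>> drive_tool:
  increments:
    - [[0, 0, 3], [0, 0, 0], 0]
    - [[0, 0, 5], [0, 0, 0], 0]
    - [[0, 0, 8], [0, 0, 0], 0]
    - [[0, 0, 12], [0, 0, 0], 0]
    - [[0, 0, 15], [0, 0, 0], 0]
    - [[0, 0, 15], [0, 0, 0], 0]
    - [[0, 0, 10], [0, 0, 0], 0]
    - [[0, 0, 3], [0, 0, 0], 0]

```text
clock: 18.63
eef_pos: [0.5, -0.1362, 0.2367]
tool_rot: [0.017, 1.0, -0.0, 0.001]
ft_force: [-0.2, -0.2, -1.8]
grip_width: 0.0219
grasp_force: 59.4
```

>>> drive_tool:
  increments:
    - [[-3, 20, 0], [0, 0, 0], 0]
    - [[-4, 35, 0], [0, 0, 0], 0]
    - [[-4, 38, 0], [0, 0, 0], 0]
    - [[-4, 38, 0], [0, 0, 0], 0]
    - [[-4, 38, 0], [0, 0, 0], 0]
    - [[-4, 30, 0], [0, 0, 0], 0]
    - [[-3, 18, 0], [0, 0, 0], 0]
    - [[-1, 5, 0], [0, 0, 0], 0]

```text
clock: 19.3
eef_pos: [0.4712, 0.0888, 0.2345]
tool_rot: [0.015, 1.0, 0.0, -0.001]
ft_force: [-0.2, -0.1, -3.0]
grip_width: 0.0222
grasp_force: 59.5
```

>>> drive_tool:
  increments:
    - [[0, 0, 0], [0, 0, 0], 0]
    - [[0, 0, 0], [0, 0, 0], 0]
    - [[0, 0, 0], [0, 0, 0], 0]
    - [[0, 0, 0], [0, 0, 0], 0]
    - [[0, 0, 0], [0, 0, 0], 0]
    - [[0, 0, 0], [0, 0, 0], 0]
    - [[0, 0, 0], [0, 0, 0], 0]
    - [[0, 0, 0], [0, 0, 0], 0]

```text
clock: 19.97
eef_pos: [0.4725, 0.0856, 0.2355]
tool_rot: [0.017, 1.0, -0.0, 0.0]
ft_force: [0.3, -0.2, -1.7]
grip_width: 0.0219
grasp_force: 59.5
```

```bash
python3 - <<'E'
from h import *
for i in range(4): W=camera("wrist");o=get_obs()
z=o["eef_pos"][2]-.06
r=blob(W,(0,150,60),(2,255,255),(270,0,370,250))
print(o["clock"],np.round(o["ft_force"],2),np.round(o["eef_pos"],4),o["tool_rot"],np.round(r,1),np.round(atz(W,*r[1:3],z+.044),4))
b=blob(W,(3,150,60),(18,255,255),(280,160,360,399));print(np.round(b,1))
E
```

```text
20.1667 [ 1.3  -0.15 -1.84] [0.4724 0.0859 0.2355] [ 1.66600920e-02  9.99861211e-01 -5.83176433e-07  1.73220340e-05] [ 78.  321.1  46.2 315.  327.   43.   49. ] [0.3619 0.0906 0.2195]
[2815.   320.4  255.2  298.   343.   216.   349. ]
```

>>> drive_tool:
  increments:
    - [[1, 0, -10], [0, 0, 0], 0]
    - [[0, 0, -20], [0, 0, 0], 0]
    - [[0, 0, -25], [0, 0, 0], 0]
    - [[0, 0, -25], [0, 0, 0], 0]
    - [[0, 0, -25], [0, 0, 0], 0]
    - [[0, 0, -20], [0, 0, 0], 0]
    - [[0, 0, -10], [0, 0, 0], 0]
    - [[0, 0, 0], [0, 0, 0], 0]

```text
clock: 20.83
eef_pos: [0.4705, 0.0855, 0.097]
tool_rot: [0.017, 1.0, -0.001, -0.003]
ft_force: [0.5, -1.1, -1.9]
grip_width: 0.0219
grasp_force: 59.4
```

>>> drive_tool:
  increments:
    - [[0, 0, 0], [0, 0, 0], 0]
    - [[0, 0, 0], [0, 0, 0], 0]
    - [[0, 0, 0], [0, 0, 0], 0]
    - [[0, 0, 0], [0, 0, 0], 0]
    - [[0, 0, 0], [0, 0, 0], 0]
    - [[0, 0, 0], [0, 0, 0], 0]

```text
clock: 21.33
eef_pos: [0.4739, 0.0861, 0.1011]
tool_rot: [0.017, 1.0, 0.0, 0.001]
ft_force: [-0.0, -0.7, -2.3]
grip_width: 0.0219
grasp_force: 59.5
```

>>> drive_tool:
  increments:
    - [[0, 0, -3], [0, 0, 0], 0]
    - [[0, 0, -3], [0, 0, 0], 0]
    - [[0, 0, -3], [0, 0, 0], 0]
    - [[0, 0, -3], [0, 0, 0], 0]
    - [[0, 0, -3], [0, 0, 0], 0]
    - [[0, 0, 0], [0, 0, 0], 0]
    - [[0, 0, 0], [0, 0, 0], 0]

```text
clock: 21.92
eef_pos: [0.4731, 0.0859, 0.0851]
tool_rot: [0.017, 1.0, -0.0, -0.0]
ft_force: [0.3, 0.8, -2.0]
grip_width: 0.0217
grasp_force: 59.5
```

Freely entering the hole. Continuing to the floor.

>>> drive_tool:
  increments:
    - [[0, 0, -3], [0, 0, 0], 0]
    - [[0, 0, -3], [0, 0, 0], 0]
    - [[0, 0, -3], [0, 0, 0], 0]
    - [[0, 0, -3], [0, 0, 0], 0]
    - [[0, 0, -3], [0, 0, 0], 0]
    - [[0, 0, 0], [0, 0, 0], 0]
    - [[0, 0, 0], [0, 0, 0], 0]
    - [[0, 0, 0], [0, 0, 0], 0]

```text
clock: 22.58
eef_pos: [0.4735, 0.086, 0.0705]
tool_rot: [0.017, 1.0, -0.0, 0.0]
ft_force: [0.9, -0.6, -2.6]
grip_width: 0.0222
grasp_force: 59.5
```

>>> drive_tool:
  increments:
    - [[0, 0, -2], [0, 0, 0], 0]
    - [[0, 0, -2], [0, 0, 0], 0]
    - [[0, 0, 0], [0, 0, 0], 0]
    - [[0, 0, 0], [0, 0, 0], 0]

```text
clock: 22.92
eef_pos: [0.4732, 0.086, 0.0664]
tool_rot: [0.017, 1.0, -0.0, -0.0]
ft_force: [-0.2, 0.5, -3.0]
grip_width: 0.0219
grasp_force: 59.5
```

>>> drive_tool:
  increments:
    - [[0, 0, -1], [0, 0, 0], 0]
    - [[0, 0, 0], [0, 0, 0], 0]
    - [[0, 0, 0], [0, 0, 0], 0]

```text
clock: 23.17
eef_pos: [0.4738, 0.086, 0.0661]
tool_rot: [0.017, 1.0, 0.0, 0.0]
ft_force: [-0.8, -0.7, 2.6]
grip_width: 0.0218
grasp_force: 60.0
```

>>> drive_tool:
  increments:
    - [[0, 0, -1], [0, 0, 0], 0]
    - [[0, 0, 0], [0, 0, 0], 0]
    - [[0, 0, 0], [0, 0, 0], 0]

```text
clock: 23.42
eef_pos: [0.4743, 0.0861, 0.0661]
tool_rot: [0.017, 1.0, 0.0, 0.001]
ft_force: [-3.0, -0.9, 9.3]
grip_width: 0.0222
grasp_force: 60.8
```

The gauge is on the floor at the original height. I'll ease off, release and retreat.

>>> drive_tool:
  increments:
    - [[0, 0, 1.5], [0, 0, 0], 0]
    - [[0, 0, 0], [0, 0, 0], 0]
    - [[0, 0, 0], [0, 0, 0], 1]
    - [[0, 0, 0], [0, 0, 0], 1]
    - [[0, 0, 0], [0, 0, 0], 1]
    - [[0, 0, 0], [0, 0, 0], 1]
    - [[0, 0, 0], [0, 0, 0], 1]
    - [[0, 0, 0], [0, 0, 0], 1]

```text
clock: 24.08
eef_pos: [0.4734, 0.086, 0.066]
tool_rot: [0.017, 1.0, 0.0, 0.0]
ft_force: [-1.1, 0.5, -1.1]
grip_width: 0.0853
grasp_force: 0.0
```

>>> drive_tool:
  increments:
    - [[0, 0, 0], [0, 0, 0], 1]
    - [[0, 0, 0], [0, 0, 0], 1]
    - [[0, 0, 10], [0, 0, 0], 1]
    - [[0, 0, 20], [0, 0, 0], 1]
    - [[0, 0, 30], [0, 0, 0], 1]
    - [[0, 0, 30], [0, 0, 0], 1]
    - [[0, 0, 30], [0, 0, 0], 1]
    - [[0, 0, 30], [0, 0, 0], 1]

```text
clock: 24.75
eef_pos: [0.4731, 0.0859, 0.2174]
tool_rot: [0.017, 1.0, -0.0, -0.0]
ft_force: [0.9, 0.5, 0.3]
grip_width: 0.0854
grasp_force: 0.0
```

>>> drive_tool:
  increments:
    - [[-15, 0, 10], [0, 0, 0], 1]
    - [[-15, 0, 5], [0, 0, 0], 1]
    - [[0, 0, 0], [0, 0, 0], 1]
    - [[0, 0, 0], [0, 0, 0], 1]
    - [[0, 0, 0], [0, 0, 0], 1]
    - [[0, 0, 0], [0, 0, 0], 1]
    - [[0, 0, 0], [0, 0, 0], 1]
    - [[0, 0, 0], [0, 0, 0], 1]

```text
clock: 25.42
eef_pos: [0.4435, 0.0859, 0.2303]
tool_rot: [0.017, 1.0, -0.0, -0.001]
ft_force: [-0.4, -0.2, 0.1]
grip_width: 0.0856
grasp_force: 0.0
```

```bash
python3 - <<'E'
from h import *
for i in range(4): W=camera("wrist")
o=get_obs();print(o["clock"],np.round(o["eef_pos"],4),o["grip_width"],np.round(o["ft_force"],1))
b=blob(W,(3,150,60),(18,255,255),(280,140,365,260));r=blob(W,(0,150,60),(2,255,255),(280,30,365,170))
print(np.round(b,1),np.round(r,1));print("grip edge",atz(W,(b[3]+b[4])/2,b[6],.108),"tip",atz(W,*r[1:3],.05),"expect edge px",proj(W,(.4878,.0863,.108)))
S=camera("side");print(np.round(blob(S,(6,200,120),(18,255,255),(310,200,350,250)),1))
for q in ["timer","dropper_a","slide_box","gas_bottle"]:
    for x in silhouettes(q,S)[:1]: print(q,np.round(x["bbox"]))
E
```

```text
25.6167 [0.4435 0.0859 0.2307] 0.08537170902906505 [-0.6  0.  -0.1]
[613.  321.3 205.4 311.  332.  188.  225. ] [ 18.  321.8  99.9 319.  325.   99.  101. ]
grip edge [0.48817486 0.08652671 0.108     ] tip [0.36326274 0.09104506 0.05      ] expect edge px [321.27451241 224.67955049]
[ 67.  332.1 224.9 326.  336.  219.  235. ]
timer [332. 275. 367. 298.]
gas_bottle [332. 182. 375. 230.]
```

The gauge is back in its original pose with the rod still about 29 mm out, and the bystanders the network found haven't moved. Handing in.

```bash
python3 -c "
from workcell import job_done;print(job_done())"
```

```text
the job is handed in; nothing more can be done
None
```

I pressed the gauge onto the blue bottle's port at about 18 N for just over 2 s, until the rod stopped about 29 mm out. It is now back fully down in its stand with the rod still out, and the job was handed in at about 26 s; the final check re-found only the timer and gas bottle, neither moved.

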